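# Sweep loose connector housings into the catch tray

### The arm

A 6-joint arm with a two-finger parallel gripper is mounted at the origin on the work surface. World frame = base frame: x ahead of the robot, y to its left, z up, the work surface at z = 0. Lengths are in m, angles in rad, forces in N, time in s.
With the tool pointing down it reaches from about 0.3 to 0.775 m from the base axis. Payload 14.6 kg.
Tool frame: the origin (TCP) lies at the very end of the fingers, on their centre line; the grasp point (between the pads) lies 19 mm behind it; z points along the fingers, y is the line along which they close (so a half turn about z gives the same grasp; the last joint's range is limited). The gripper opens to 94 mm and grips with 3 to 60 N. Pads are 16 mm wide; open, the fingers measure 119 mm over their backs; the gripper's body (75 mm by 177 mm) begins 78 mm behind the grasp point.
Start: joints at [1.185, 0.3, 1.521, -0, 1.321, -0.067], TCP at [0.172, 0.522, 0.205] pointing down, gripper open.
Joint ranges: [-3.03, 3.03], [-0.79, 2.21], [0.23, 2.52], [-1.04, 4.18], [0, 3.07], [-2.55, 2.55]. Speed limits (rad/s): [2.22, 2.22, 2.57, 3.14, 3.14, 3.14].

### API

Orientations are given as [roll, pitch, yaw] about the fixed x, y, z axes, in that order (R = Rz(yaw) Ry(pitch) Rx(roll)).
In Python, from station import ctrl gives the robot as it stands.
- The arm moves only by the shell command python3 -m pendant 'ROWS' [OPENING] [FORCE]. ROWS is JSON, a list of rows, each a list of 2 entries, a list of its own where there are three numbers: the shift along the world's x, y, z in cm, then the turn about the world's z in rad. A call has 1 to 20 rows; each row shifts and turns the commanded pose from where the row before left it; what a row does not reach is not made up. A row lasts 1/12 s, in which the tool goes at most 41.7 mm and 7.16 degrees, less where a joint would pass 70% of its speed; a pose out of reach is approached as far as the arm can. A call is refused whole if a number of a shift passes 4.17 or a number of a turn 0.125, either way. A call with a gripper value outside its range is refused whole. OPENING is the opening, from 0 (shut) to 1 (fully open), set as the call begins (- or left out, the last holds). The fingers move at their own pace and stop on an object; FORCE is the grip in N (left out, the last holds). Time passes only in rows, so rows that do not move let the fingers close. It gives the time, the measured TCP pose, the force, the opening and the grip force at its end, in the units of the state.
- ctrl.get_obs(): the state, without advancing time (a new reading comes with each control period).
- ctrl.camera(name): name is "scene" or "top" or "wrist"; returns a dict with "color" (384x512x3 uint8, red, green, blue), "intrinsics" (3x3 intrinsics, pixels), "camera_from_world" (4x4, takes a point from world to camera coordinates). Camera axes: x right, y down, z forward; pixel columns grow to the right and rows downward; lengths in m; the calibration is good to about 2 mm. A picture is of the moment at which its call begins. There is no depth.
- ctrl.hand_in(): hands the job in; it is judged then, once.
The state is a dict: "time_s": time; "qpos": joint angles; "joint_vel": joint speeds; "tau": joint torques, N m; "ee_pos": TCP position; "eef_rot": TCP orientation; "force": force on the tool from outside, world axes, zero at the start; "moment": the same for the moment, N m; "grip_width": finger opening in m; "grip_force": force on a finger pad.
Only numpy, scipy, OpenCV 4.12 (cv2) and the standard library are available. Lean on these libraries where they do the work, as an engineer would, in place of code of your own. Each camera call takes 0.05 s, during which the arm holds its last target. There are 200 camera calls.

### The job

Clear the assembly board: with the fingertips, sweep the three loose white connector housings across the blue board and off its far edge, so that all three lie completely inside the yellow catch tray. Only push them along, do not pick any up; leave the two green circuit boards, the jar and the pot standing where they are, and finish with the arm clear of everything.

Things in the scene. Friction and masses are not known exactly. Their poses are not given: they have to be found in the camera images.
- board: flat rigid blue work board fixed on the bench, 240 x 500 x 6 mm (its x, y, z). Origin at the centre of its underside, at bench height; its x axis points away from the robot towards the edge where the trays stand, its upper face is 6 mm above the bench
- tray: yellow catch tray fixed against the far edge of the blue board, left or right of its middle, axes parallel to the board's. 100 x 130 mm outside (its x, y); floor 3 mm thick (3 mm below the board's top); walls 4 mm thick, 22 mm high on the far side and both ends; the side towards the board (x = -50 mm) is wholly open, 122 mm wide. Origin: centre of its underside
- spare_tray: black tray of the same shape and size beside the yellow one, with a few green capacitors in it; not to be used. Origin at the centre of its underside
- housing0: white plastic connector housing, a solid block 24 x 18 x 14 mm (its own x, y, z) of 12 to 25 g, with three small black slots on top, lying loose on the blue board. The origin is the block's centre, 7 mm above what it lies flat on (13 mm above the bench on the board, 10 mm in the tray). It slides freely when pushed
- housing1: white plastic connector housing, a solid block 24 x 18 x 14 mm (its own x, y, z) of 12 to 25 g, with three small black slots on top, lying loose on the blue board. The origin is the block's centre, 7 mm above what it lies flat on (13 mm above the bench on the board, 10 mm in the tray). It slides freely when pushed
- housing2: white plastic connector housing, a solid block 24 x 18 x 14 mm (its own x, y, z) of 12 to 25 g, with three small black slots on top, lying loose on the blue board. The origin is the block's centre, 7 mm above what it lies flat on (13 mm above the bench on the board, 10 mm in the tray). It slides freely when pushed
- pcb_left: green circuit board, 62 x 44 mm (its x, y), 3 mm thick with components up to 11 mm high, lying loose on the blue board near its left (+y) end; origin at the centre of its underside. Leave it alone
- pcb_right: green circuit board, 62 x 44 mm (its x, y), 3 mm thick with components up to 11 mm high, lying loose on the blue board near its right (-y) end; origin at the centre of its underside. Leave it alone
- jar: small white jar with a red lid, 38 mm across, 40 mm high, standing loose on the blue board to the left or right of the housings; origin at the centre of its underside. Leave it standing
- pot: dark round tip-cleaner pot with a brass top, 38 mm across, 36 mm high, standing loose on the blue board on the other side of the housings from the jar; origin at the centre of its underside. Leave it standing

How it is judged:
At the end, for the whole second after the job is handed in: All three white housings are at rest in the yellow tray, each centre at least 10 mm in from the tray's open side, between its walls and less than 28 mm above the bench; the two circuit boards, the jar and the pot are within 15 mm of where they started and tilted less than 0.3 rad (x of housing0 in the frame of tray between -0.04 and 0.046 m and y of housing0 in the frame of tray between -0.061 and 0.061 m and height (world z) of each of housing0, housing1, housing2 below 0.028 m and linear speed of each of housing0, housing1, housing2 below 0.02 m/s and x of housing1 in the frame of tray between -0.04 and 0.046 m and y of housing1 in the frame of tray between -0.061 and 0.061 m and x of housing2 in the frame of tray between -0.04 and 0.046 m and y of housing2 in the frame of tray between -0.061 and 0.061 m and distance of each of pcb_left, pcb_right, jar, pot from where it was at the start of the episode below 0.015 m and angle between each of pcb_left, pcb_right, jar, pot's own z axis and vertical below 0.3 rad); the robot touches nothing.
It fails at once if a housing is lifted (its centre more than 30 mm above the bench) (height (world z) of any of housing0, housing1, housing2 above 0.03 m).
It fails at once if the left circuit board is moved more than 15 mm (distance of pcb_left from where it was at the start of the episode above 0.015 m).
It fails at once if the right circuit board is moved more than 15 mm (distance of pcb_right from where it was at the start of the episode above 0.015 m).
It fails at once if the jar is moved more than 15 mm (distance of jar from where it was at the start of the episode above 0.015 m).
It fails at once if the pot is moved more than 15 mm (distance of pot from where it was at the start of the episode above 0.015 m).
It also fails if it takes over 67 s, if anything falls off the work surface, if the arm or the gripper's body presses on something with over 40 N, if the wrist force passes 120 N, or if a joint passes its speed limit or range.

## Working session

There is one attempt and no reset: what is moved stays moved. The work goes in short steps, Python scripts to look and compute and a shell command to move; the robot and the scene stay as the last step left them, time stands still between calls to the robot, and variables do not carry over. Pictures are saved under pics/ and viewed, at most 10 in all, crops included, and the job is handed in when it is done.

```bash
mkdir -p pics; cat > h.py <<'E'
import numpy as np, cv2
from station import ctrl
def snap(n,f=None):
    c=ctrl.camera(n)
    if f: cv2.imwrite('pics/'+f,c["color"][:,:,::-1])
    return c
def ray(c,uv,z):
    M=np.array(c["camera_from_world"]);K=np.array(c["intrinsics"])
    R,t=M[:3,:3],M[:3,3]; o=-R.T@t
    d=R.T@np.linalg.solve(K,[uv[0],uv[1],1]); return o+d*(z-o[2])/d[2]
def proj(c,p):
    M=np.array(c["camera_from_world"]);K=np.array(c["intrinsics"])
    q=K@(M[:3,:3]@np.array(p)+M[:3,3]); return q[:2]/q[2]
E
python3 - <<'E'
from h import *
a=snap('top','top0.png');b=snap('scene','scene0.png')
for c in(a,b):
    M=np.array(c["camera_from_world"]);print((-M[:3,:3].T@M[:3,3]).round(3))
cv2.imwrite('pics/both0.png',cv2.resize(np.vstack([a['color'],b['color']])[:,:,::-1],None,fx=.78,fy=.78))
o=ctrl.get_obs();print(o['time_s'],o['ee_pos'],o['eef_rot'])
E
```

```text
[0.434 0.028 0.737]
[0.936 0.529 0.52 ]
0.1 [0.17229786 0.52206775 0.20496284] [-3.14058416e+00 -9.39289147e-05  2.82276434e+00]
```

View pics/top0.png

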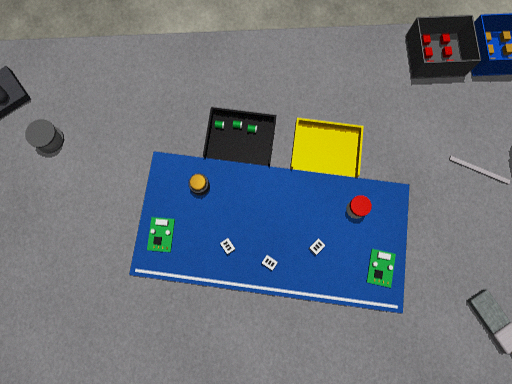

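View pics/scene0.png

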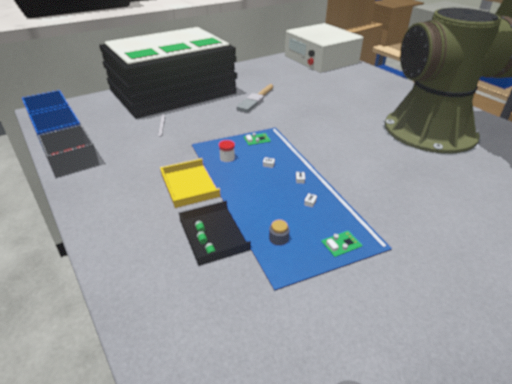

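The top view shows the housings near pixels (228,246), (270,263) and (317,246), and the yellow tray near (328,150). The jar is at (360,207), the pot at (198,184), and the PCBs are at (160,235) and (381,268). The scene view shows the same layout, looking back at the robot.

```bash
cat >> h.py <<'E'
def blobs(m,amin,amax=1e9):
    n,l,s,ce=cv2.connectedComponentsWithStats(m.astype(np.uint8))
    return [(ce[i],s[i,4],(l==i).astype(np.uint8)) for i in range(1,n) if amin<s[i,4]<amax]
def board_region(c):
    hsv=cv2.cvtColor(c['color'],cv2.COLOR_RGB2HSV)
    b=max(blobs((hsv[...,0]>100)&(hsv[...,0]<125)&(hsv[...,1]>150)&(hsv[...,2]>60),500),key=lambda t:t[1])[2]
    ct=max(cv2.findContours(b,0,2)[0],key=cv2.contourArea)
    return hsv,cv2.convexHull(ct)
def masks(c):
    hsv,h=board_region(c); r=np.zeros(hsv.shape[:2],np.uint8);cv2.drawContours(r,[h],-1,1,-1)
    H,S,V=[hsv[...,i].astype(int) for i in range(3)]
    w=cv2.morphologyEx(((S<60)&(V>140)).astype(np.uint8),cv2.MORPH_CLOSE,np.ones((5,5)))
    return dict(white=w,red=((H<6)|(H>174))&(S>150)&(V>90),
      brass=(H>12)&(H<24)&(S>120)&(V>110)&(r>0),green=(H>45)&(H<80)&(S>120)&(r>0),yellow=(H>24)&(H<35)&(S>180)),h,r
E
python3 - <<'E'
from h import *
a=snap('top');b=snap('scene')
for nm,c in(('top',a),('scene',b)):
    m,h,r=masks(c); print(nm)
    q=cv2.approxPolyDP(h,12,True)[:,0]; print('board',[ray(c,p,.006).round(3)[:2].tolist() for p in q])
    for k,z,lo,hi in(('white',.02,30,260),('red',.04,80,800),('brass',.036,60,900),('green',.009,150,2000),('yellow',.003,800,9e9)):
        for ce,ar,mm in blobs((m[k]>0)&((r>0)|(k=='red')|(k=='yellow')),lo,hi):
            ct=max(cv2.findContours(mm,0,2)[0],key=cv2.contourArea)
            P=np.array([ray(c,p,z)[:2] for p in ct[:,0]]).astype(np.float32)
            rc=cv2.minAreaRect(P*1000); 
            print(k,ce.round(0),ar,ray(c,ce,z).round(3),'rect',np.round(rc[0]),np.round(rc[1]),round(rc[2]))
# height of housings via two views
def W(c):
    m,h,r=masks(c);return [x[0] for x in blobs((m['white']>0)&(r>0),30,260)]
for u in W(a):
    for v in W(b):
        o1=ray(a,u,0);p1=ray(a,u,.1);o2=ray(b,v,0);p2=ray(b,v,.1)
        zs=np.linspace(-.02,.08,201);d=[np.linalg.norm(ray(a,u,z)-ray(b,v,z)) for z in zs];i=int(np.argmin(d))
        if d[i]<.006: print('tri',u.round(),v.round(),ray(a,u,zs[i]).round(4),round(d[i],4))
E
```

```text
top
board [[0.683, 0.213], [0.597, -0.277], [0.363, -0.236], [0.45, 0.253]]
white [161. 222.] 66 [0.543 0.193 0.02 ] rect [542. 193.] [22. 10.] 82
white [227. 245.] 132 [0.494 0.072 0.02 ] rect [494.  72.] [24. 18.] 32
white [317. 246.] 141 [ 0.486 -0.091  0.02 ] rect [486. -91.] [18. 24.] 41
white [384. 256.] 71 [ 0.463 -0.211  0.02 ] rect [ 463. -211.] [22. 10.] 76
white [269. 262.] 137 [ 0.46  -0.003  0.02 ] rect [460.  -3.] [24. 18.] 54
red [361. 205.] 327 [ 0.553 -0.172  0.04 ] rect [ 553. -173.] [36. 35.] 87
brass [197. 181.] 189 [0.612 0.123 0.036] rect [612. 123.] [29. 28.] 31
green [161. 236.] 580 [0.518 0.196 0.009] rect [521. 196.] [44. 62.] 83
green [381. 269.] 618 [ 0.439 -0.205  0.009] rect [ 442. -206.] [44. 62.] 75
yellow [326. 149.] 3083 [ 0.675 -0.127  0.003] rect [ 680. -129.] [134. 106.] 80
scene
board [[0.595, -0.267], [0.383, -0.226], [0.455, 0.252], [0.685, 0.211]]
white [252. 137.] 86 [ 0.462 -0.202  0.02 ] rect [ 462. -202.] [46. 30.] 71
white [226. 156.] 113 [ 0.563 -0.159  0.02 ] rect [ 561. -161.] [49. 32.] 58
white [268. 162.] 96 [ 0.492 -0.084  0.02 ] re
[... 153 characters left out ...]
   3.] [39. 18.] 52
white [310. 200.] 117 [0.5   0.078 0.02 ] rect [500.  78.] [39. 22.] 35
white [333. 242.] 122 [0.543 0.195 0.02 ] rect [543. 192.] [43. 19.] 44
red [226. 145.] 99 [ 0.553 -0.173  0.04 ] rect [ 552. -173.] [37. 31.] 59
brass [279. 226.] 108 [0.611 0.121 0.036] rect [611. 121.] [25. 24.] 78
green [343. 244.] 291 [0.522 0.201 0.009] rect [523. 197.] [42. 60.] 83
yellow [188. 183.] 1200 [ 0.677 -0.132  0.003] rect [ 673. -145.] [131.  93.] 80
tri [161. 222.] [333. 242.] [0.5427 0.1935 0.0185] 0.0007
tri [227. 245.] [310. 200.] [0.4942 0.0726 0.014 ] 0.0004
tri [317. 246.] [268. 162.] [ 0.486  -0.0923  0.0135] 0.0002
tri [269. 262.] [300. 177.] [ 0.4606 -0.003   0.014 ] 0.0005
```

The heights check out: triangulated side-centroids sit at about 14 mm. The board's yaw is about -0.174 rad. I'll go behind the housing that is already in line with the tray first, with the fingers nearly closed to act as a two-point pusher.

```bash
cat >> h.py <<'E'
O=np.array([.523,-.012]);Y=-.174
EX=np.array([np.cos(Y),np.sin(Y)]);EY=np.array([-EX[1],EX[0]])
def w2b(p): d=np.array(p[:2])-O; return np.array([d@EX,d@EY])
def b2w(b): return O+b[0]*EX+b[1]*EY
def go(b,th=None):
    o=ctrl.get_obs();p=o['ee_pos'];s=(b2w(b)-p[:2])*100
    print('tcp b',w2b(p).round(4),'z',p[2].round(4),'yaw',round(o['eef_rot'][2],3),'shift cm',s.round(2),'turn',None if th is None else round(((th+Y-o['eef_rot'][2]+np.pi/2)%np.pi)-np.pi/2,3),'t',o['time_s'])
E
python3 - <<'E'
from h import *
a=snap('top');m,h,r=masks(a)
for ce,ar,mm in blobs(m['yellow'],800):
    ct=max(cv2.findContours(mm,0,2)[0],key=cv2.contourArea)
    q=cv2.approxPolyDP(cv2.convexHull(ct),6,True)[:,0]
    for p in q: print(p,'z3',w2b(ray(a,p,.003)).round(3),'z22',w2b(ray(a,p,.022)).round(3))
for p in[(.494,.072),(.486,-.092),(.460,-.003),(.553,-.173),(.612,.123),(.521,.196),(.442,-.206)]:print(p,w2b(p).round(3))
E
python3 -m pendant '[[[1.34,-3.03,0],0.0074],[[1.34,-3.03,0],0.0074],[[1.34,-3.03,0],0.0074],[[1.34,-3.03,0],0.0074],[[1.34,-3.03,0],0.0074],[[1.34,-3.03,0],0.0074],[[1.34,-3.03,0],0.0074],[[1.34,-3.03,0],0.0074],[[1.34,-3.03,0],0.0074],[[1.34,-3.03,0],0.0074],[[1.34,-3.03,0],0.0074],[[1.34,-3.03,0],0.0074],[[1.34,-3.03,0],0.0074],[[1.34,-3.03,0],0.0074],[[1.34,-3.03,0],0.0074],[[1.34,-3.03,0],0.0074],[[1.34,-3.03,0],0.0074],[[1.34,-3.03,0],0.0074],[[1.34,-3.03,0],0.0074],[[1.34,-3.03,0],0.0074]]' 0.13
python3 -c "
from h import *
go((-.068,-.085),0);print(ctrl.get_obs()['grip_width'])"
```

```text
[297 118] z3 [ 0.227 -0.023] z22 [ 0.219 -0.022]
[362 126] z3 [ 0.227 -0.153] z22 [ 0.218 -0.149]
[359 174] z3 [ 0.127 -0.155] z22 [ 0.121 -0.15 ]
[293 168] z3 [ 0.123 -0.027] z22 [ 0.117 -0.025]
(0.494, 0.072) [-0.043  0.078]
(0.486, -0.092) [-0.023 -0.085]
(0.46, -0.003) [-0.064 -0.002]
(0.553, -0.173) [ 0.057 -0.153]
(0.612, 0.123) [0.064 0.148]
(0.521, 0.196) [-0.038  0.205]
(0.442, -0.206) [-0.046 -0.205]
time_s: 1.92
ee_pos: [0.4407, -0.0855, 0.2055]
eef_rot: [-3.142, 0.0, 2.971]
force: [0.3, 1.3, 0.1]
grip_width: 0.0121
grip_force: 0.0
tcp b [-0.0683 -0.0866] z 0.2055 yaw 2.971 shift cm [0.06 0.16] turn -0.003 t 1.9167
0.01205975383574214
```

```bash
python3 -m pendant '[[[0.06,0.16,-2.4],0],[[0,0,-2.4],0],[[0,0,-2.4],0],[[0,0,-2.4],0],[[0,0,-2.4],0],[[0,0,-2.4],0],[[0,0,-2.4],0],[[0,0,-1.3],0],[[0,0,-0.9],0],[[0,0,-0.5],0],[[0,0,0],0]]'
python3 -m pendant '[[[0.79,-0.14,0],0],[[0.79,-0.14,0],0],[[0.79,-0.14,0],0],[[0.79,-0.14,0],0],[[0.79,-0.14,0],0],[[0.79,-0.14,0],0],[[0.79,-0.14,0],0],[[0.79,-0.14,0],0],[[0.79,-0.14,0],0],[[0.79,-0.14,0],0],[[0.79,-0.14,0],0],[[0.79,-0.14,0],0],[[0.79,-0.14,0],0],[[0.79,-0.14,0],0],[[0.79,-0.14,0],0],[[0.79,-0.14,0],0]]'
python3 - <<'E'
from h import *
go((.17,-.085),0); a=snap('top');b=snap('scene')
cv2.imwrite('pics/p1.png',np.hstack([a['color'][90:320,120:430],b['color'][90:320,130:430]])[:,:,::-1])
E
```

```text
time_s: 2.83
ee_pos: [0.4408, -0.0821, 0.01]
eef_rot: [3.142, -0.001, 2.971]
force: [-0.3, 1.0, 0.2]
grip_width: 0.0121
grip_force: 0.0
time_s: 4.17
ee_pos: [0.5682, -0.1047, 0.0104]
eef_rot: [3.142, -0.0, 2.971]
force: [-1.4, 0.4, 1.7]
grip_width: 0.0123
grip_force: 0.3
tcp b [ 0.0605 -0.0834] z 0.0104 yaw 2.971 shift cm [10.75 -2.05] turn -0.003 t 4.1667
```

View pics/p1.png

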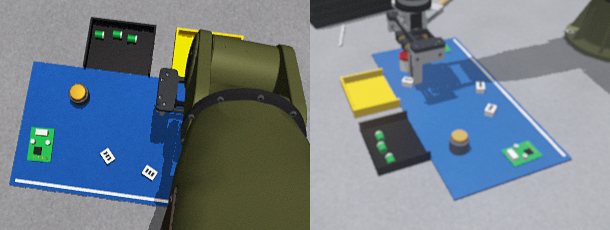

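The top camera is blocked by the arm. The scene crop shows the housing at (407,82), just ahead of the fingers. I'll continue into the tray.

```bash
python3 -m pendant '[[[0.79,-0.15,0],0],[[0.79,-0.15,0],0],[[0.79,-0.15,0],0],[[0.79,-0.15,0],0],[[0.79,-0.15,0],0],[[0.79,-0.15,0],0],[[0.79,-0.15,0],0],[[0.79,-0.15,0],0],[[0.79,-0.15,0],0],[[0.79,-0.15,0],0],[[0.79,-0.15,0],0],[[0.79,-0.15,0],0],[[0.6,-0.1,0],0],[[0,0,0],0]]'
python3 -m pendant '[[[-1,0.18,0],0],[[-1,0.18,0],0],[[0,0,2.5],0],[[0,0,3],0],[[0,0,3],0]]'
python3 - <<'E'
from h import *
a=-.32
h=np.array([-.064,-.002]);d=np.array([np.cos(a),np.sin(a)])
go(h-.045*d,a); print(b2w(h-.045*d), d[0]*EX+d[1]*EY)
b=snap('scene');cv2.imwrite('pics/p2.png',cv2.resize(b['color'][100:260,130:400][:,:,::-1],None,fx=2.5,fy=2.5))
m,hh,r=masks(b)
for ce,ar,_ in blobs(m['white'],30,260):print(ce.round(),ar,w2b(ray(b,ce,.014)).round(3))
E
```

```text
time_s: 5.43
ee_pos: [0.6691, -0.1237, 0.0103]
eef_rot: [-3.142, 0.0, 2.971]
force: [0.1, 1.3, -0.2]
grip_width: 0.0119
grip_force: 0.0
time_s: 5.85
ee_pos: [0.6476, -0.1198, 0.0961]
eef_rot: [3.141, -0.001, 2.971]
force: [0.1, -0.4, 0.9]
grip_width: 0.0122
grip_force: 0.0
tcp b [ 0.1413 -0.0846] z 0.0961 yaw 2.971 shift cm [-22.76  13.82] turn -0.323 t 5.85
[0.42000019 0.01844691] [ 0.8804433  -0.47415145]
[217.  41.] 178 [-0.209 -1.009]
[439. 145.] 32 [-0.459  0.011]
[227. 156.] 102 [ 0.059 -0.146]
[300. 177.] 96 [-0.063 -0.003]
[184. 182.] 106 [ 0.182 -0.083]
[310. 200.] 118 [-0.043  0.078]
[333. 242.] 122 [-0.02   0.202]
```

View pics/p2.png

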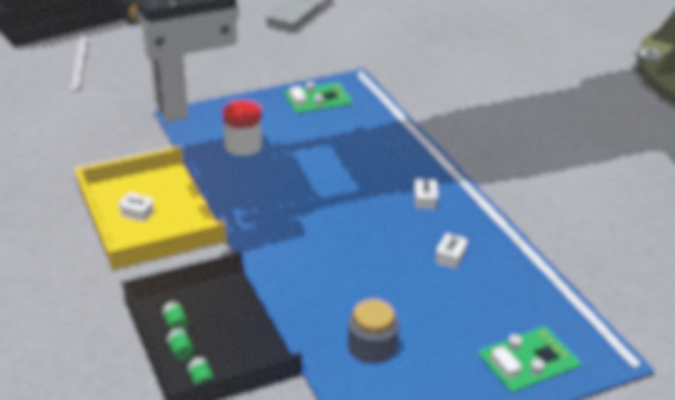

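The first housing is in the tray at about (0.182, -0.083) in board coordinates, and the others haven't moved. Next is the middle housing, pushed along a line at -0.26 rad in the board frame.

```bash
python3 -m pendant '[[[-2.29,1.36,0],-0.0263],[[-2.29,1.36,0],-0.0263],[[-2.29,1.36,0],-0.0263],[[-2.29,1.36,0],-0.0263],[[-2.29,1.36,0],-0.0263],[[-2.29,1.36,0],-0.0263],[[-2.29,1.36,0],-0.0263],[[-2.29,1.36,0],-0.0263],[[-2.29,1.36,0],-0.0263],[[-2.29,1.36,0],-0.0263],[[0,0,-1.5],0],[[0,0,-2],0],[[0,0,-2],0],[[0,0,-2],0],[[0,0,-0.7],0],[[0,0,-0.4],0],[[0,0,0],0]]'
python3 -c "
from h import *
go((-.1075,.0096),-.26)"
```

```text
time_s: 7.32
ee_pos: [0.419, 0.0161, 0.0093]
eef_rot: [-3.141, -0.001, 2.708]
force: [0.9, 0.2, -0.4]
grip_width: 0.0127
grip_force: 0.0
tcp b [-0.1072  0.0096] z 0.0093 yaw 2.708 shift cm [-0.03  0.  ] turn -0.0 t 7.3167
```

```bash
python3 -m pendant '[[[0.73,-0.34,0.05],0],[[0.73,-0.34,0],0],[[0.73,-0.34,0],0],[[0.73,-0.34,0],0],[[0.73,-0.34,0],0],[[0.73,-0.34,0],0],[[0.73,-0.34,0],0],[[0.73,-0.34,0],0],[[0.73,-0.34,0],0],[[0.73,-0.34,0],0],[[0.73,-0.34,0],0],[[0.73,-0.34,0],0],[[0.73,-0.34,0],0],[[0.73,-0.34,0],0],[[0.73,-0.34,0],0],[[0.73,-0.34,0],0],[[0,0,0],0]]'
python3 - <<'E'
from h import *
go((.136,-.055),-.26)
a=snap('top');b=snap('scene')
m,hh,r=masks(b)
for ce,ar,_ in blobs(m['white'],20,260):print(ce.round(),ar,w2b(ray(b,ce,.014)).round(3))
cv2.imwrite('pics/p3.png',cv2.resize(b['color'][100:260,130:400][:,:,::-1],None,fx=2.5,fy=2.5))
E
```

```text
time_s: 8.73
ee_pos: [0.5372, -0.039, 0.01]
eef_rot: [3.141, 0.001, 2.707]
force: [-0.2, -0.0, 0.7]
grip_width: 0.0126
grip_force: 0.0
tcp b [ 0.0187 -0.0241] z 0.01 yaw 2.707 shift cm [11.02 -5.08] turn 0.0 t 8.7333
[255.   3.] 94 [-0.647 -1.611]
[100.  66.] 45 [ 0.278 -0.881]
[227. 156.] 148 [ 0.059 -0.148]
[211. 178.] 30 [ 0.123 -0.074]
[255. 181.] 107 [ 0.038 -0.028]
[184. 182.] 107 [ 0.182 -0.082]
[310. 200.] 121 [-0.043  0.078]
[278. 222.] 31 [0.048 0.115]
[333. 242.] 122 [-0.02   0.202]
[345. 246.] 25 [-0.035  0.218]
```

View pics/p3.png

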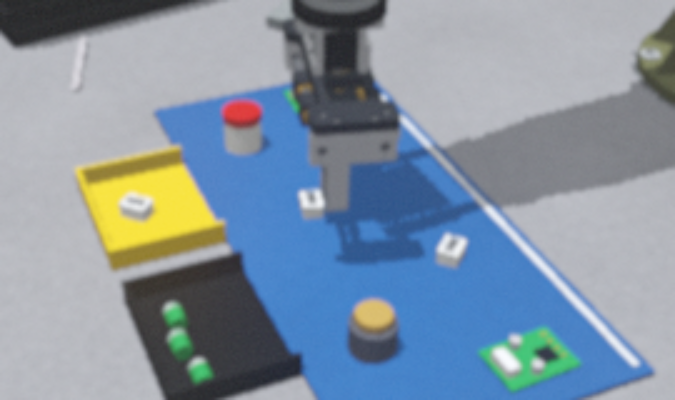

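The housing is tracking well at (255,181), just ahead of the fingers. I'll finish this push, retract, and look again.

```bash
python3 -m pendant '[[[0.73,-0.34,0],0],[[0.73,-0.34,0],0],[[0.73,-0.34,0],0],[[0.73,-0.34,0],0],[[0.73,-0.34,0],0],[[0.73,-0.34,0],0],[[0.73,-0.34,0],0],[[0.73,-0.34,0],0],[[0.73,-0.34,0],0],[[0.73,-0.34,0],0],[[0.73,-0.34,0],0],[[0.73,-0.34,0],0],[[0.73,-0.34,0],0],[[0.73,-0.34,0],0],[[0.73,-0.34,0],0],[[0,0,0],0],[[-1,0.4,0],0],[[-1,0.4,0],0],[[0,0,3.5],0],[[0,0,4],0]]'
python3 - <<'E'
from h import *
go((-.0634,.118),-1.099)
b=snap('scene')
m,hh,r=masks(b)
for ce,ar,_ in blobs(m['white'],20,260):print(ce.round(),ar,w2b(ray(b,ce,.011)).round(3))
cv2.imwrite('pics/p4.png',cv2.resize(b['color'][100:260,130:400][:,:,::-1],None,fx=2.5,fy=2.5))
E
```

```text
time_s: 10.5
ee_pos: [0.6234, -0.0808, 0.0832]
eef_rot: [-3.14, -0.006, 2.708]
force: [0.9, -0.4, -0.3]
grip_width: 0.0123
grip_force: 0.0
tcp b [ 0.1108 -0.0504] z 0.0832 yaw 2.708 shift cm [-14.24  19.6 ] turn -0.839 t 10.5
[228. 156.] 102 [ 0.056 -0.147]
[210. 177.] 27 [ 0.122 -0.083]
[191. 184.] 204 [ 0.169 -0.075]
[310. 200.] 119 [-0.045  0.075]
[279. 222.] 29 [0.045 0.111]
[333. 242.] 123 [-0.022  0.2  ]
[345. 246.] 25 [-0.037  0.216]
```

View pics/p4.png

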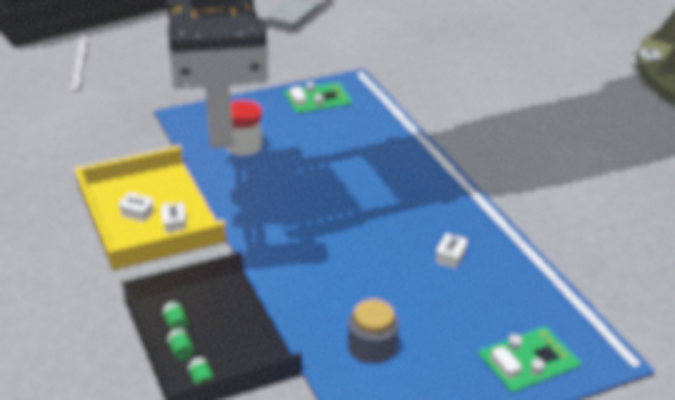

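Two housings are in the tray, and the jar and pot haven't moved. For the third, the first leg is mostly sideways, to about (0.015, -0.095) in board coordinates; the second goes straight ahead.

```bash
python3 -m pendant '[[[-0.68,0.99,0],-0.0494],[[-0.68,0.99,0],-0.0494],[[-0.68,0.99,0],-0.0494],[[-0.68,0.99,0],-0.0494],[[-0.68,0.99,0],-0.0494],[[-0.68,0.99,0],-0.0494],[[-0.68,0.99,0],-0.0494],[[-0.68,0.99,0],-0.0494],[[-0.68,0.99,0],-0.0494],[[-0.68,0.99,0],-0.0494],[[-0.68,0.99,0],-0.0494],[[-0.68,0.99,0],-0.0494],[[-0.68,0.99,0],-0.0494],[[-0.68,0.99,0],-0.0494],[[-0.68,0.99,0],-0.0494],[[-0.68,0.99,0],-0.0494],[[-0.68,0.99,0],-0.0494],[[-0.68,0.99,0],-0.0494],[[-0.68,0.99,0],-0.0494],[[-0.68,0.99,0],-0.0494]]'
python3 -m pendant '[[[0,0,-2],0],[[0,0,-2],0],[[0,0,-2],0],[[0,0,-1],0],[[0,0,-0.3],0],[[0,0,0],0]]'
python3 -c "
from h import *
go((.009,-.077),-1.247)"
```

```text
time_s: 12.22
ee_pos: [0.4891, 0.1172, 0.085]
eef_rot: [3.141, -0.0, 1.717]
force: [0.3, -0.1, 0.3]
grip_width: 0.0125
grip_force: 0.0
time_s: 12.72
ee_pos: [0.4894, 0.1167, 0.0117]
eef_rot: [-3.141, 0.0, 1.72]
force: [0.5, 1.1, 0.8]
grip_width: 0.0125
grip_force: 0.0
tcp b [-0.0554  0.1209] z 0.0117 yaw 1.72 shift cm [  2.92 -20.61] turn 0.001 t 12.7167
```

```bash
python3 -m pendant '[[[0.11,-0.79,-0.15],0],[[0.11,-0.79,0],0],[[0.11,-0.79,0],0],[[0.11,-0.79,0],0],[[0.11,-0.79,0],0],[[0.11,-0.79,0],0],[[0.11,-0.79,0],0],[[0.11,-0.79,0],0],[[0.11,-0.79,0],0],[[0.11,-0.79,0],0],[[0.11,-0.79,0],0],[[0.11,-0.79,0],0],[[0.11,-0.79,0],0],[[0.11,-0.79,0],0],[[0.11,-0.79,0],0],[[0.11,-0.79,0],0],[[0.11,-0.79,0],0],[[0.11,-0.79,0],0],[[0,0,0],0]]'
python3 - <<'E'
from h import *
go((.009,-.077),-1.247)
b=snap('scene')
m,hh,r=masks(b)
for ce,ar,_ in blobs(m['white'],20,260):print(ce.round(),ar,w2b(ray(b,ce,.014)).round(3))
cv2.imwrite('pics/p5.png',cv2.resize(b['color'][100:260,130:400][:,:,::-1],None,fx=2.5,fy=2.5))
E
```

```text
time_s: 14.3
ee_pos: [0.5095, -0.0269, 0.0104]
eef_rot: [3.142, 0.0, 1.719]
force: [0.0, -0.1, 0.8]
grip_width: 0.0124
grip_force: 0.0
tcp b [-0.0107 -0.017 ] z 0.0104 yaw 1.719 shift cm [ 0.91 -6.25] turn 0.002 t 14.3
[97. 63.] 242 [ 0.282 -0.924]
[287. 116.] 30 [-0.17  -0.278]
[227. 156.] 142 [ 0.059 -0.148]
[270. 174.] 86 [-0.006 -0.038]
[210. 177.] 27 [ 0.123 -0.079]
[191. 184.] 205 [ 0.17 -0.07]
[278. 222.] 31 [0.048 0.115]
[333. 242.] 122 [-0.02   0.202]
[345. 246.] 25 [-0.035  0.218]
```

View pics/p5.png

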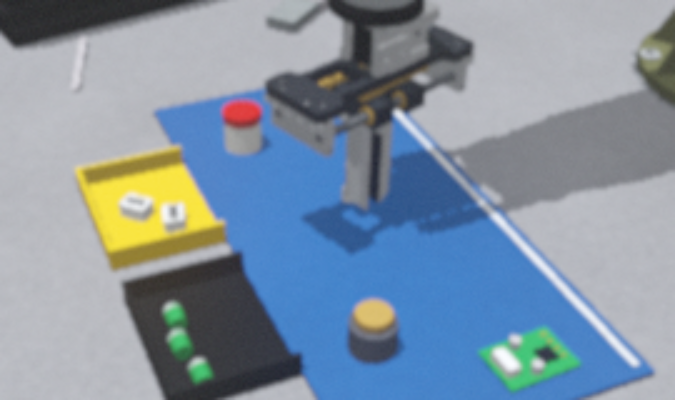

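The third housing is hidden behind the fingers, as expected with the scene camera on their near side. I'll finish this leg, retract, lift, and locate the housing.

```bash
python3 -m pendant '[[[0.11,-0.78,0],0],[[0.11,-0.78,0],0],[[0.11,-0.78,0],0],[[0.11,-0.78,0],0],[[0.11,-0.78,0],0],[[0.11,-0.78,0],0],[[0.11,-0.78,0],0],[[0.11,-0.78,0],0],[[0,0,0],0],[[-0.15,1,0],0],[[-0.15,1,0],0],[[0,0,3.5],0],[[0,0,4],0],[[-1.5,1,0],0],[[-2,1,0],0],[[-2,1,0],0],[[-2,1,0],0]]'
python3 - <<'E'
from h import *
go((-.04,-.095),0)
b=snap('scene');a=snap('top')
for n,c in(('s',b),('t',a)):
  m,hh,r=masks(c)
  for ce,ar,_ in blobs(m['white'],20,260):print(n,ce.round(),ar,w2b(ray(c,ce,.014)).round(3))
cv2.imwrite('pics/p6.png',np.hstack([a['color'][90:320,120:430],b['color'][90:320,130:430]])[:,:,::-1])
E
```

```text
time_s: 15.77
ee_pos: [0.4388, -0.0262, 0.0854]
eef_rot: [3.141, -0.0, 1.721]
force: [0.0, 0.3, -0.2]
grip_width: 0.0123
grip_force: 0.0
tcp b [-0.0805 -0.0286] z 0.0854 yaw 1.721 shift cm [ 2.84 -7.24] turn 1.247 t 15.7667
s [347.  38.] 237 [-0.76  -0.849]
s [335.  57.] 22 [-0.573 -0.655]
s [227. 156.] 138 [ 0.06  -0.148]
s [253. 163.] 91 [ 0.013 -0.093]
s [210. 177.] 27 [ 0.123 -0.079]
s [191. 184.] 204 [ 0.17  -0.071]
s [279. 222.] 28 [0.046 0.114]
s [333. 242.] 122 [-0.02   0.202]
s [345. 246.] 25 [-0.035  0.218]
t [34.  3.] 34 [0.409 0.557]
t [333.   1.] 24 [ 0.494 -0.07 ]
t [401.   9.] 26 [ 0.495 -0.213]
t [99. 18.] 40 [0.391 0.414]
t [423.  14.] 21 [ 0.486 -0.259]
t [16. 28.] 259 [0.346 0.582]
t [328. 141.] 106 [ 0.181 -0.087]
t [312. 152.] 107 [ 0.155 -0.059]
t [  8. 165.] 28 [0.054 0.519]
t [  2. 188.] 29 [0.008 0.518]
t [ 32. 207.] 26 [-0.021  0.453]
t [161. 222.] 66 [-0.016  0.207]
t [324. 227.] 128 [ 0.013 -0.095]
t [ 33. 226.] 27 [-0.055  0.443]
t [384. 256.] 70 [-0.024 -0.209]
t [481. 285.] 24 [-0.054 -0.383]
t [495. 291.] 90 [-0.062 -0.408]
t [  5. 296.] 25 [-0.185  0.461]
t [505. 300.] 43 [-0.074 -0.425]
t [282. 311.] 23 [-0.145 -0.035]
t [338. 324.] 227 [-0.155 -0.135]
t [  4. 329.] 71 [-0.24   0.448]
t [426. 357.] 31 [-0.188 -0.29 ]
t [401. 375.] 142 [-0.222 -0.25 ]
```

View pics/p6.png

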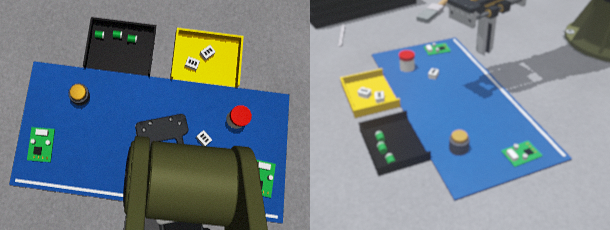

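Top crop: the third housing is at (205,138), which is board (0.013, -0.095), in line with the tray opening. The other two are inside at (0.181, -0.087) and (0.155, -0.059).

```bash
python3 -m pendant '[[[0.33,-0.71,0],0.119],[[0.33,-0.71,0],0.119],[[0.33,-0.71,0],0.119],[[0.33,-0.71,0],0.119],[[0.33,-0.71,0],0.119],[[0.33,-0.71,0],0.119],[[0.33,-0.71,0],0.119],[[0.33,-0.71,0],0.119],[[0.33,-0.71,0],0.119],[[0.33,-0.71,0],0.119],[[0,0,-2],0],[[0,0,-2],0],[[0,0,-2],0],[[0,0,-1],0],[[0,0,-0.5],0],[[0,0,0],0]]'
python3 -c "
from h import *
go((.131,-.102),-.05)"
```

```text
time_s: 17.2
ee_pos: [0.473, -0.0985, 0.0099]
eef_rot: [3.142, -0.001, 2.91]
force: [0.3, -0.1, -0.7]
grip_width: 0.0126
grip_force: 0.0
tcp b [-0.0343 -0.0938] z 0.0099 yaw 2.91 shift cm [16.14 -3.66] turn 0.007 t 17.2
```

```bash
python3 -m pendant '[[[0.81,-0.18,0],0],[[0.81,-0.18,0],0],[[0.81,-0.18,0],0],[[0.81,-0.18,0],0],[[0.81,-0.18,0],0],[[0.81,-0.18,0],0],[[0.81,-0.18,0],0],[[0.81,-0.18,0],0],[[0.81,-0.18,0],0],[[0.81,-0.18,0],0],[[0.81,-0.18,0],0],[[0.81,-0.18,0],0],[[0.81,-0.18,0],0],[[0.81,-0.18,0],0],[[0.81,-0.18,0],0],[[0.81,-0.18,0],0],[[0.81,-0.18,0],0],[[0.81,-0.18,0],0],[[0.81,-0.18,0],0],[[0.81,-0.18,0],0]]'
python3 -m pendant '[[[0,0,0],0],[[-1,0.2,0],0],[[-1,0.2,0],0],[[0,0,2.5],0],[[0,0,4],0],[[0,0,4],0],[[-2,2,2],0],[[-2.5,3,0],0],[[-2.5,3,0],0],[[-2.5,3,0],0],[[-2.5,3,0],0],[[-2.5,3,0],0],[[-2.5,3,0],0],[[0,3,0],0],[[0,3,0],0],[[0,0,0],0],[[0,0,0],0]]'
python3 - <<'E'
from h import *
go((0,0),0)
b=snap('scene');a=snap('top')
for n,c in(('s',b),('t',a)):
  m,hh,r=masks(c)
  for ce,ar,_ in blobs(m['white'],20,260):
    p=w2b(ray(c,ce,.014 if n=='s' else .017))
    if -.1<p[0]<.25 and abs(p[1])<.25: print(n,ce.round(),ar,p.round(3))
  for k,z in(('red',.04),('brass',.036),('green',.009)):
    for ce,ar,_ in blobs(m[k]>0,60,900):
      q=ray(c,ce,z)
      if abs(q[1])<.3 and .3<q[0]<.75: print(n,k,q.round(3))
cv2.imwrite('pics/p7.png',np.hstack([a['color'][90:320,120:430],b['color'][90:320,130:430]])[:,:,::-1])
E
```

```text
time_s: 18.87
ee_pos: [0.6358, -0.135, 0.0103]
eef_rot: [3.142, -0.0, 2.91]
force: [0.2, -0.4, -0.2]
grip_width: 0.0122
grip_force: 0.1
time_s: 20.28
ee_pos: [0.4448, 0.13, 0.1355]
eef_rot: [-3.142, 0.0, 2.912]
force: [-0.1, -1.2, 0.4]
grip_width: 0.0125
grip_force: 0.0
tcp b [-0.1016  0.1263] z 0.1355 yaw 2.912 shift cm [  7.82 -14.2 ] turn 0.055 t 20.2833
s [227. 156.] 141 [ 0.059 -0.148]
s [209. 176.] 32 [ 0.124 -0.084]
s [279. 222.] 28 [0.047 0.114]
s [333. 242.] 122 [-0.02   0.202]
s [345. 246.] 25 [-0.035  0.218]
s red [ 0.553 -0.173  0.04 ]
s brass [0.61  0.121 0.036]
s green [0.521 0.201 0.009]
t [330. 149.] 232 [ 0.165 -0.093]
t [312. 152.] 107 [ 0.154 -0.058]
t [384. 256.] 72 [-0.024 -0.207]
t red [ 0.553 -0.172  0.04 ]
t brass [0.612 0.123 0.036]
t green [ 0.439 -0.205  0.009]
```

View pics/p7.png

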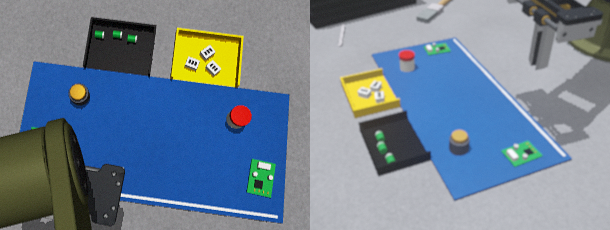

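All three housings lie fully inside the yellow tray, at crop pixels (207,51), (191,63) and (213,69). The nearest is about 29 mm in from the open side. The jar, pot and circuit boards haven't moved, and the arm is clear.

```bash
python3 -c "
from station import ctrl
print(ctrl.hand_in())"
```

```text
the job is handed in; nothing more can be done
None
```

I swept all three housings into the yellow tray by pushing only and handed the job in at about 20 s with the arm clear. In the last pictures the jar, pot and circuit boards were where they started; the hand-in call gave no verdict.

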